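# Set the feeder tension: dial to its stop, then four clicks back

## Task

Set the tension of the 3D-printer filament feeder: turn the orange dial clockwise, seen from above, until you feel it come up against its stop, going easy so that you do not force it past, then turn it back exactly four clicks and let go. Leave the spool, jar, screwdriver and spanner where they lie.

Things in the scene. Friction and masses are not known exactly. Their poses are not given: they have to be found in the camera images.
- feeder: Filament feeder, fixed to the bench: black block 76 x 80 mm, top 82 mm above the bench, on a plywood board 200 x 240 x 12 mm, with a motor on its -y side, an aluminium bar on its -x side and a round orange tension dial on top. Origin: centre of the board's underside, z up; the dial's vertical axis passes through it. All else on the board is lower than 62 mm.
- dial: Orange dial on top of the block: a disc 44 mm wide, 6 mm thick (84 to 90 mm above the bench) that carries an upright grip bar 42 mm long, 14 mm thick, 90 to 124 mm above the bench. Origin: on its vertical turning axis at the disc's underside, 84 mm above the bench. x along the bar, z up; a white line on top marks the +x half. Let go, it stays in its click, so it can be turned in several grasps.
- dial_foot (a point): On the dial's axis at its underside, 84 mm above the bench; fixed to the feeder, does not turn. How the dial behaves: 18 clicks a turn (0.349 rad each); leaving a click it resists with 0.1 to 0.2 N m, less and less up to half way, then is drawn on as strongly into the next and resists anew. It starts 2 to 7 clicks (0.7 to 2.5 rad) short of its clockwise stop; turned back it has more than 8 clicks of room.
- dial_top (a point): On the dial's axis at its top, 124 mm above the bench, fixed to the feeder. The clockwise stop lies 0.03 rad past the last click position and is a stiff spring: at 0.4 N m (twice a click's torque) the dial is well on it; forced 0.15 rad past, at about 0.6 N m, it is overloaded. Easing off the stop is not a click: the first click back takes it 0.349 rad from the last click position.
- pointer (a point): Centre of the small red gauge pointer (12 mm wide, 2.4 mm tall) in a slot in the +x face of the block. The dial drives it down by 0.3 mm a click when turned clockwise (up when turned back); with the dial at its stop it stands 52.0 mm above the feeder's origin. Too fine a motion to count clicks by a measured position.
- spool: Loose reel of blue filament lying flat, 150 mm diameter, 52 mm tall, about 0.6 kg. Origin: centre of its underside. Bystander.
- jar: Loose closed jar, brass coloured with a white cap, 48 mm diameter, 60 mm tall. Origin: centre of its underside. Bystander.
- driver: Loose screwdriver, 170 mm long, 26 mm thick green handle, lying on the bench. Origin: on the bench under its middle; x along it towards the tip. Bystander.
- spanner: Loose steel spanner, 150 mm long, 8 mm thick, lying on the bench. Origin: on the bench under its middle; x along it. Bystander.

How it is judged:
By the outcome, as a careful person would: the job done as asked, in the order asked, and still so for the second after the job is handed in, with the robot touching nothing.
It also fails if it takes over 72 s, if anything falls off the work surface, if the arm or the gripper's body presses on something with over 40 N, if the wrist force passes 120 N, or if a joint passes its speed limit or range.

## Robot

A 6-joint arm with a two-finger parallel gripper is mounted at the origin on the work surface. World frame = base frame: x ahead of the robot, y to its left, z up, the work surface at z = 0. Lengths are in mm, angles in rad, forces in N, time in s.
With the tool pointing down it reaches from about 300 to 775 mm from the base axis. Payload 14.6 kg.
Tool frame: the origin (TCP) lies at the very end of the fingers, on their centre line; the grasp point (between the pads) lies 19 mm behind it; z points along the fingers, y is the direction in which the jaws open and shut (so a half turn about z gives the same grasp; the last joint's range is limited). The gripper opens to 94 mm and grips with 3 to 60 N. Pads are 16 mm wide; open, the fingers measure 119 mm over their backs; the gripper's body (75 mm by 177 mm) begins 78 mm behind the grasp point.
Start: joints at [1.118, 0.3, 1.521, -0, 1.321, -0.067], TCP at [206.962, 509.564, 166.046] pointing down, gripper open.
Joint ranges: [-3.03, 3.03], [-0.79, 2.21], [0.23, 2.52], [-1.04, 4.18], [0, 3.07], [-2.55, 2.55]. Speed limits (rad/s): [2.22, 2.22, 2.57, 3.14, 3.14, 3.14].

## Interface

Orientations are given as [roll, pitch, yaw] about the fixed x, y, z axes, in that order (R = Rz(yaw) Ry(pitch) Rx(roll)).
In Python, from cell import manip gives the robot as it stands.
- The arm moves only by the shell command python3 -m inch 'ROWS' [FORCE]. ROWS is a JSON object of lists of equal length, an entry for each row: "grip": the opening, from -1 (shut) to 1 (fully open), so that 0 is half open; "travel": the shift along the world's x, y, z in cm, a list of three; "turn": the turn, a rotation vector about the world's x, y, z in degrees, a list of three. A call has 1 to 10 rows; each row is the pose to reach, as a shift and turn from the pose measured when the call began; what a row does not reach only later rows make up. A row lasts 1/8 s, in which the tool goes at most 62.5 mm and 10.7 degrees, less where a joint would pass 70% of its speed; a pose out of reach is approached as far as the arm can. A call with a gripper value outside its range is refused whole. The fingers move at their own pace and stop on an object; FORCE is the grip in N (left out, the last holds). Time passes only in rows, so rows that repeat a pose let the fingers close. It gives the time, the measured TCP pose, the force and the opening at its end, in the units of the state.
- manip.read_state(): the state, without advancing time (a new reading comes with each control period).
- manip.camera(name): name is "scene" or "top" or "wrist"; returns (picture, depth): 420x560x3 uint8, red, green, blue; 420x560 float32, mm along the optical axis (not along the pixel's ray), 0 where there is no reading.
- manip.calibration(name): a dict with "fx", "fy", "cx", "cy" (pixels), "world_from_camera" (4x4, takes a point from camera to world coordinates). Camera axes: x right, y up, looking along -z (the intrinsics and any distortion apply to the point x, -y, -z); pixel columns grow to the right and rows downward; lengths in mm; the calibration is good to about 2 mm. A picture is of the moment at which its call begins: read the wrist's pose just before it. calibration takes no time and is no camera call; for the wrist camera it gives the pose at the moment of the call.
- manip.sign_off(): hands the job in, once; it reports no verdict.
Trained networks look in the newest picture that a camera, given by its name, has taken for a name from the list of things; names that differ only in an ending like _2 or _b are one class to them, and where a whole thing is asked for, a point or a joint stands for the part that bears it (a point fixed in the world has none). Each returns a list of dicts, best first, with "p" (0 to 1); they miss things now and then, are a little off and sometimes report something else, mostly with a low value. They report only what shows in the picture. A call takes as long as a camera call.
- manip.look_for(camera, label): "bbox" ([left, top, right, bottom] in pixels, round what is visible of it).
The state is a dict: "clock": time; "joints": joint angles; "qd": joint speeds; "effort": joint torques, N m; "eef_pos": TCP position; "eef_rot": TCP orientation; "wrist_force": force on the tool from outside, world axes, zero at the start; "moment": the same for the moment, N m; "finger_gap": finger opening in mm.
Only numpy, scipy, OpenCV 4.12 (cv2) and the standard library are available. Lean on these libraries where they do the work, as an engineer would, in place of code of your own. Each camera call takes 0.05 s, during which the arm holds its last target.

## Working session

There is one attempt and no reset: what is moved stays moved. The work goes in short steps, Python scripts to look and compute and a shell command to move; the robot and the scene stay as the last step left them, time stands still between calls to the robot, and variables do not carry over. Pictures are saved under pics/ and viewed, and the job is handed in when it is done.

```bash
ls; mkdir -p pics
python3 - <<'E'
from cell import manip
import cv2
s=manip.read_state(); print(s)
for n in ("scene","top","wrist"):
    p,d=manip.camera(n); cv2.imwrite(f"pics/{n}0.png",p[:,:,::-1])
    import numpy as np; np.save(f"pics/{n}0.npy",d)
    print(n,manip.calibration(n))
    print(manip.look_for(n,"dial")[:2])
E
```

```text
pics
{'clock': 0.0, 'joints': array([ 1.11838540e+00,  3.00472814e-01,  1.52160413e+00,  3.98067861e-06,
        1.32069542e+00, -6.66139607e-02]), 'qd': array([-0.00070574,  0.00076137,  0.00054518,  0.00092513, -0.00028506,
        0.00015764]), 'effort': array([ 1.46335533e-03, -5.31831300e+01, -3.52735019e+01,  7.08899321e-02,
        2.44269107e-02, -1.53652604e-04]), 'eef_pos': array([206.83312655, 509.28421445, 165.47566998]), 'eef_rot': array([-3.14041582e+00, -8.23736664e-05,  2.75579466e+00]), 'wrist_force': array([-0.60910908,  0.47263053,  0.03258145]), 'moment': array([0.03566065, 0.01752119, 0.00940938]), 'finger_gap': 93.94806244093776}
scene {'fx': 420.00591749703756, 'fy': 420.00591749703756, 'cx': 282.93599493600124, 'cy': 202.27950298311373, 'world_from_camera': array([[ 1.23801510e-01, -8.54013966e-01,  5.05305188e-01,
         1.09825098e+03],
       [ 9.92201147e-01,  1.13974298e-01, -5.04652619e-02,
        -1.38555066e+01],
       [-1.44937653e-02,  5.07612062e-01,  8.61463827e-01,
         9.54831846e+02],
       [ 0.00000000e+00,  0.00000000e+00,  0.00000000
[... 331 characters left out ...]
,
       [ 4.24077490e-03,  1.62918911e-01,  9.86630348e-01,
         1.30142743e+03],
       [ 0.00000000e+00,  0.00000000e+00,  0.00000000e+00,
         1.00000000e+00]])}
[{'bbox': [293.5, 204.0, 309.4, 219.6], 'p': 0.58}]
wrist {'fx': 327.37494945142936, 'fy': 327.37494945142936, 'cx': 277.6540257085135, 'cy': 205.7842358229276, 'world_from_camera': array([[ 3.76980401e-01, -8.91632523e-01, -2.50753309e-01,
         1.34570419e+02],
       [ 9.26221203e-01,  3.62830469e-01,  1.02314879e-01,
         5.38669288e+02],
       [-2.46332995e-04, -2.70823735e-01,  9.62628923e-01,
         3.84263004e+02],
       [ 0.00000000e+00,  0.00000000e+00,  0.00000000e+00,
         1.00000000e+00]])}
[]
```

View pics/top0.png

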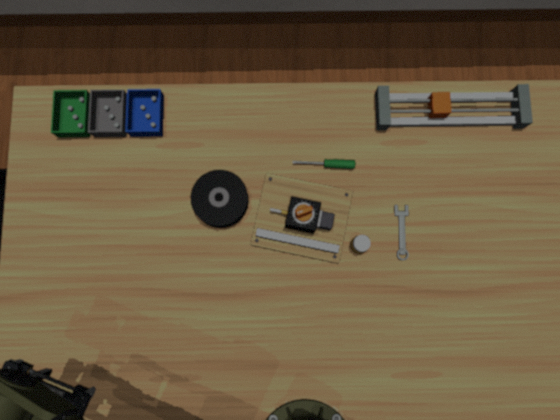

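View pics/scene0.png

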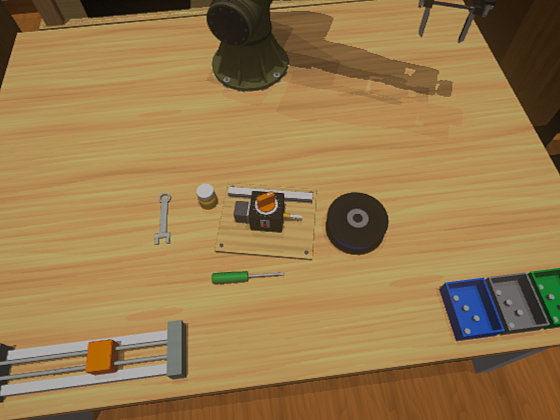

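The top view shows the dial at about (303,213), with the spool at (219,198), the jar at (361,244), the driver at (325,163) and the spanner at (401,232). Next I'll measure the dial's position and the bar's angle.

```bash
cat > h.py <<'E'
import numpy as np,cv2
from cell import manip
def atz(n,u,v,z,c=None):
    c=c or manip.calibration(n); T=c["world_from_camera"]
    r=T[:3,:3]@np.array([(u-c["cx"])/c["fx"],-(v-c["cy"])/c["fy"],-1]); o=T[:3,3]
    return o+r*(z-o[2])/r[2]
def cloud(n,d,c=None):
    c=c or manip.calibration(n); T=c["world_from_camera"]
    v,u=np.mgrid[:d.shape[0],:d.shape[1]]
    P=np.stack([(u-c["cx"])/c["fx"]*d,-(v-c["cy"])/c["fy"]*d,-d],-1)
    return P@T[:3,:3].T+T[:3,3]
E
python3 - <<'E'
from h import *
p=cv2.imread("pics/top0.png"); d=np.load("pics/top0.npy")
hsv=cv2.cvtColor(p,cv2.COLOR_BGR2HSV)
P=cloud("top",d)
m=np.zeros(d.shape,bool); m[195:235,285:325]=1
o=m&(hsv[...,0]<22)&(hsv[...,1]>170)&(hsv[...,2]>60)
hi=m&(P[...,2]>112)&(d>0)
for k in (o,hi):
    print(k.sum(),P[k].mean(0),P[k].min(0),P[k].max(0))
Q=P[hi]; print(np.median(Q[:,2])); 
w,V=np.linalg.eigh(np.cov(Q[:,:2].T)); print(w**.5,np.degrees(np.arctan2(V[1,1],V[0,1])))
print(atz("top",303,213,90),atz("top",303,213,124))
for u,v in((268,178),(350,194),(341,257),(255,241)):print(atz("top",u,v,12)[:2])
cv2.imwrite("pics/c.png",cv2.resize(p[170:265,240:370],None,fx=6,fy=6,interpolation=cv2.INTER_CUBIC))
p=cv2.imread("pics/scene0.png");cv2.imwrite("pics/c2.png",cv2.resize(p[180:265,210:330],None,fx=6,fy=6,interpolation=cv2.INTER_CUBIC))
E
```

```text
102 [583.00058687  -6.36089393 105.67604933] [567.82378637 -22.34020072  85.44511332] [601.38241098  14.13860499 127.08596052]
106 [585.06473761  -3.18386315 122.41382793] [573.42801931 -22.63965171 112.00494287] [597.6657606   16.9823264  127.08596052]
122.91424356959953
[ 4.34647321 12.09022942] 108.84181880512732
[582.92661837  -4.28596899  90.        ] [577.41280969  -2.38214179 124.        ]
[692.43544966  83.85799287]
[ 645.76121514 -136.0336233 ]
[ 477.12112967 -106.18849864]
[522.15973614 119.76622604]
```

View pics/c.png

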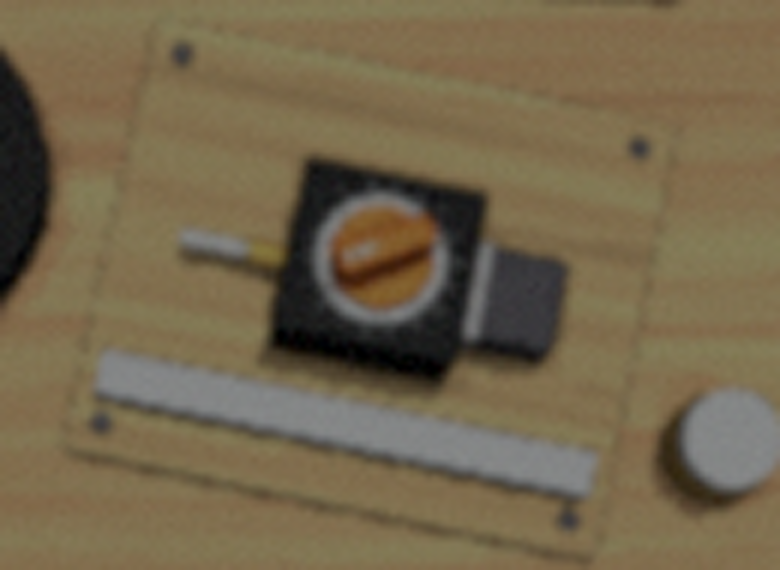

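View pics/c2.png

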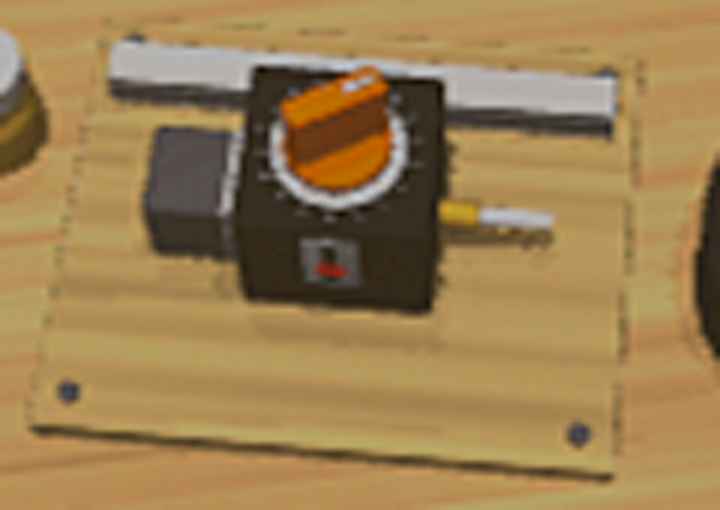

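```bash
python3 -m inch '{"grip":[1,1,1,1,1,1,1,1,1,1],"travel":[[3.5,-4.8,1],[7.1,-9.7,3],[10.7,-14.6,4],[14.3,-19.5,4],[17.9,-24.4,4],[21.5,-29.3,4],[25.1,-34.2,4],[28.7,-39.1,4],[32.3,-44,4],[35.9,-48.9,4]],"turn":[[0,0,-5],[0,0,-10],[0,0,-15],[0,0,-20],[0,0,-25],[0,0,-30],[0,0,-35],[0,0,-40],[0,0,-45],[0,0,-49]]}' 40
python3 - <<'E'
from h import *
s=manip.read_state();print(s["eef_pos"],s["eef_rot"],s["joints"])
c=manip.calibration("wrist");p,d=manip.camera("wrist")
cv2.imwrite("pics/w1.png",p[:,:,::-1]);np.save("pics/w1.npy",d)
np.save("pics/w1c.npy",c,allow_pickle=True)
print(s["clock"],s["moment"],s["wrist_force"],manip.look_for("wrist","dial")[:2])
E
```

```text
clock: 1.55
eef_pos: [566.9, 18.6, 205.9]
eef_rot: [-3.141, -0.0, 1.898]
wrist_force: [0.2, 1.0, 0.3]
finger_gap: 93.8
[566.8500413   18.63125133 205.91429657] [-3.14141665e+00 -2.78388175e-05  1.89787457e+00] [-3.17015779e-02  3.11685895e-01  1.41300257e+00 -3.61612368e-05
  1.41707876e+00 -3.58774281e-01]
1.55 [-0.01136189  0.03326132  0.01959984] [0.17602641 1.02572275 0.26057111] [{'bbox': [267.6, 195.2, 309.1, 246.9], 'p': 0.87}]
```

View pics/w1.png

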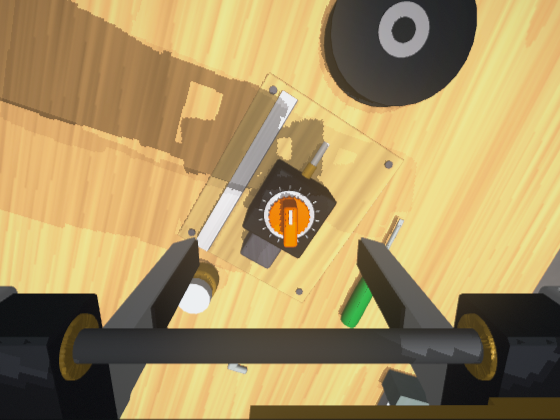

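The wrist view shows the dial disc centred near (289,214). The bar is almost vertical in the picture, so it lies along tool x, and the jaws straddle it in direction.

Run:
```python
from h import *
c=np.load("pics/w1c.npy",allow_pickle=True).item()
p=cv2.imread("pics/w1.png"); d=np.load("pics/w1.npy"); P=cloud("wrist",d,c)
m=np.zeros(d.shape,bool); m[185:260,255:325]=1
h=P[...,2]
hi=m&(h>119)&(h<129); Q=P[hi]
mx=[Q[:,i].min() for i in (0,1)],[Q[:,i].max() for i in (0,1)]
r=cv2.minAreaRect(Q[:,:2].astype(np.float32)); print("bar",hi.sum(),np.median(Q[:,2]),Q.mean(0),r)
w,V=np.linalg.eigh(np.cov(Q[:,:2].T)); print(np.degrees(np.arctan2(V[1,1],V[0,1])))
hsv=cv2.cvtColor(p,cv2.COLOR_BGR2HSV)
o=m&(hsv[...,0]<25)&(hsv[...,1]>170)&(hsv[...,2]>60)&(h>86)&(h<94)
D=P[o]; (cc,rr)=cv2.minEnclosingCircle(D[:,:2].astype(np.float32)); print("disc",np.median(D[:,2]),cc,rr)
k=m&(h>78)&(h<128); k=m&(h>78); k[:]=False; k[150:270,235:345]=1; k&=(h>78)&(h<86)
r=cv2.minAreaRect(P[k][:,:2].astype(np.float32)); print("block",r)
cv2.imwrite("pics/w1c.png",cv2.resize(p[170:270,230:350],None,fx=6,fy=6,interpolation=cv2.INTER_CUBIC))
for u,v in((272,90),(388,164),(299,291),(192,232)):print(atz("wrist",u,v,13,c)[:2])
```

```text
bar 574 123.38534779178141 [586.93377022  -2.76407752 123.30502648] ((587.636474609375, -3.6717605590820312), (13.697590827941895, 41.70246124267578), 18.92498207092285)
108.3168133484718
disc 89.63281966608054 (587.7978515625, -3.6586287021636963) 22.166589736938477
block ((587.5364379882812, -4.094364166259766), (80.34516906738281, 76.09703063964844), 77.31944274902344)
[527.21845563 116.35381893]
[693.54306503  79.62862797]
[ 647.80446841 -125.21264485]
[482.67155705 -87.86872625]
```

View pics/w1c.png

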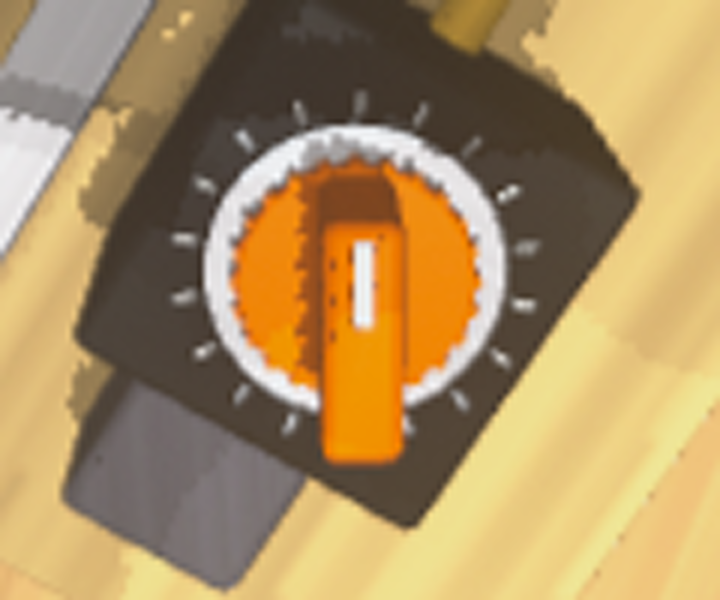

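```bash
python3 -m inch '{"grip":[1,1,1,1,1],"travel":[[2.03,-2.24,-3],[2.03,-2.24,-6],[2.03,-2.24,-9],[2.03,-2.24,-10.9],[2.03,-2.24,-10.9]],"turn":[[0,0,0],[0,0,0],[0,0,0],[0,0,0],[0,0,0]]}'
python3 - <<'E'
from h import *
s=manip.read_state();print(s["eef_pos"],s["eef_rot"][2],s["wrist_force"],s["moment"])
p,d=manip.camera("wrist"); cv2.imwrite("pics/w2.png",p[:,:,::-1])
E
```

```text
clock: 2.28
eef_pos: [587.0, -5.6, 94.7]
eef_rot: [-3.138, -0.001, 1.895]
wrist_force: [0.3, -1.0, -0.8]
finger_gap: 94.0
[587.00892939  -5.63157313  94.68109617] 1.894829499023877 [ 0.28471714 -1.04018266 -0.83019846] [-0.080799    0.06897843  0.07130378]
```

View pics/w2.png

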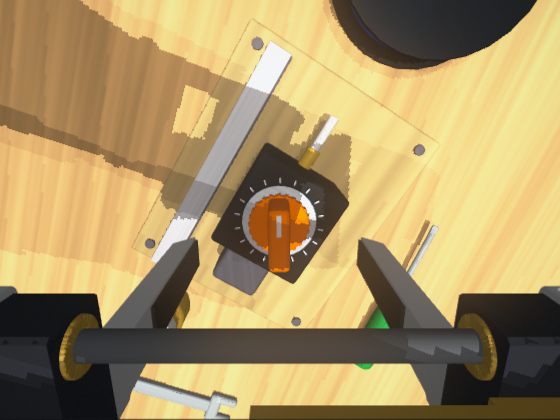

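The jaws straddle the bar: the finger tips are at about (197,240) and (361,240) and the bar is at x≈279, so it's centred. I'll close on it.

```bash
python3 -m inch '{"grip":[-1,-1,-1,-1,-1,-1],"travel":[[0,0,0],[0,0,0],[0,0,0],[0,0,0],[0,0,0],[0,0,0]],"turn":[[0,0,0],[0,0,0],[0,0,0],[0,0,0],[0,0,0],[0,0,0]]}' 40
cat > st.py <<'E'
from cell import manip
import numpy as np
s=manip.read_state();print("t",s["clock"],"p",s["eef_pos"].round(2),"yaw",round(np.degrees(s["eef_rot"][2]),2),"F",s["wrist_force"].round(1),"M",s["moment"].round(3),"tau6",s["effort"][5].round(3),"j6",s["joints"][5].round(3),"gap",round(s["finger_gap"],2))
E
python3 st.py
```

```text
clock: 3.08
eef_pos: [587.7, -5.8, 96.0]
eef_rot: [-3.14, -0.0, 1.895]
wrist_force: [0.7, -0.7, 0.3]
finger_gap: 37.3
t 3.075 p [587.72  -5.77  95.98] yaw 108.56 F [ 0.7 -0.7  0.3] M [-0.064  0.084  0.004] tau6 -0.0 j6 -0.395 gap 37.34
```

```bash
python3 -m inch '{"grip":[-1,-1,-1,-1,-1,-1],"travel":[[0,0,0],[0,0,0],[0,0,0],[0,0,0],[0,0,0],[0,0,0]],"turn":[[0,0,0],[0,0,0],[0,0,0],[0,0,0],[0,0,0],[0,0,0]]}' 40
python3 st.py;python3 -m inch '{"grip":[-1,-1],"travel":[[0,0,0],[0,0,0]],"turn":[[0,0,0],[0,0,0]]}' 40
python3 st.py
```

```text
clock: 3.82
eef_pos: [587.7, -5.7, 96.0]
eef_rot: [-3.14, -0.0, 1.895]
wrist_force: [0.1, 0.3, -0.2]
finger_gap: 0.4
t 3.825 p [587.7   -5.74  95.98] yaw 108.56 F [ 0.1  0.3 -0.2] M [-0.082 -0.002  0.026] tau6 -0.0 j6 -0.395 gap 0.42
clock: 4.08
eef_pos: [587.7, -5.8, 96.0]
eef_rot: [-3.14, 0.0, 1.895]
wrist_force: [-0.1, -0.6, 0.5]
finger_gap: 0.8
t 4.075 p [587.74  -5.75  96.03] yaw 108.56 F [-0.1 -0.6  0.5] M [-0.072  0.048  0.024] tau6 -0.0 j6 -0.395 gap 0.78
```

The gap is 0.4 mm, so the fingers haven't gripped the bar. I'll look before moving anything.

Run:
```python
from h import *
for n in("wrist","top","scene"):
    p,d=manip.camera(n); np.save(f"pics/{n}3.npy",d); p=p[:,:,::-1]
    cv2.imwrite(f"pics/{n}3.png",p)
    if n=="top": cv2.imwrite("pics/top3c.png",cv2.resize(p[150:280,220:400],None,fx=4,fy=4,interpolation=cv2.INTER_CUBIC))
    if n=="scene": cv2.imwrite("pics/scene3c.png",cv2.resize(p[120:280,180:360],None,fx=4,fy=4,interpolation=cv2.INTER_CUBIC)[:600])
```

```text
(no output)
```

View pics/wrist3.png

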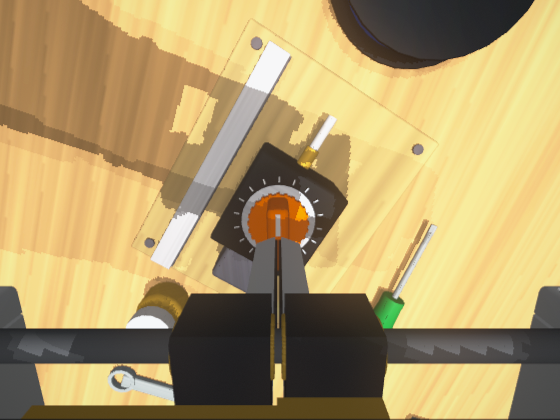

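View pics/scene3c.png

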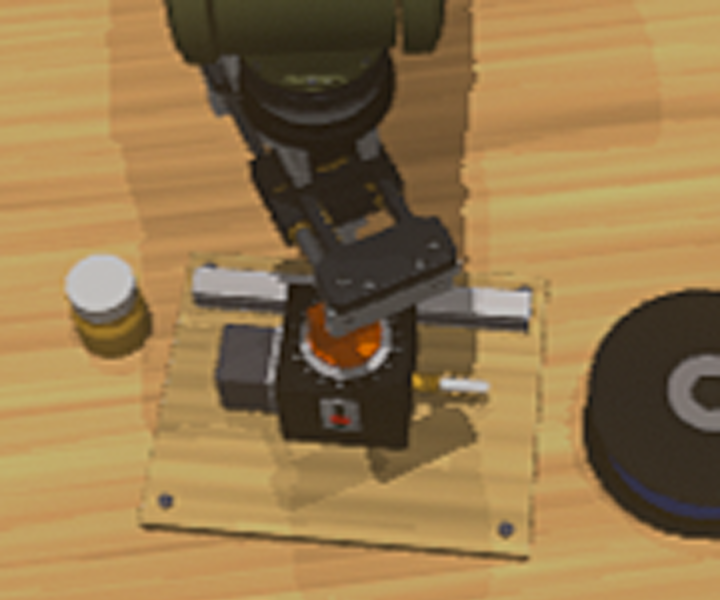

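View pics/top3c.png

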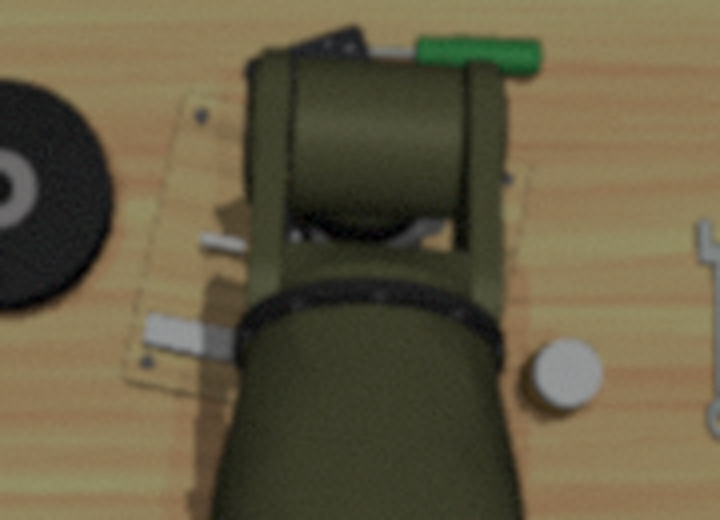

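Run:
```python
from h import *
c=manip.calibration("wrist");T=np.linalg.inv(c["world_from_camera"])
def pr(x):
    q=T[:3,:3]@np.array(x)+T[:3,3]; return c["cx"]+c["fx"]*q[0]/-q[2], c["cy"]+c["fy"]*-q[1]/-q[2],-q[2]
s=manip.read_state();print(s["eef_pos"],pr(s["eef_pos"]), pr(s["eef_pos"]+[0,0,60]),pr([587.7,-3.8,124]))
print(c["world_from_camera"].round(2))
d=np.load("pics/wrist3.npy"); P=cloud("wrist",d)
for v in (195,200,210,220,230,236,240,245,250,255,260,280):print(v,[(u,P[v,u].round(1).tolist(),round(float(d[v,u]))) for u in(265,279,292)])
```

```text
[587.7257981   -5.72308564  96.01244938] (np.float64(276.9910252452951), np.float64(228.51559589897178), np.float64(231.4336305217502)) (np.float64(276.5712619987606), np.float64(266.67895498833843), np.float64(173.67190681208808)) (np.float64(277.76371413609183), np.float64(240.8970877410161), np.float64(203.99352573084002))
[[ 9.5000e-01 -3.1000e-01 -8.0000e-02  5.6373e+02]
 [ 3.2000e-01  9.1000e-01  2.6000e-01  6.8600e+01]
 [-0.0000e+00 -2.7000e-01  9.6000e-01  3.1446e+02]
 [ 0.0000e+00  0.0000e+00  0.0000e+00  1.0000e+00]]
195 [(265, [572.7, 11.6, 83.0], 238), (279, [581.9, 16.1, 88.4], 233), (292, [591.4, 17.6, 82.1], 239)]
200 [(265, [573.6, 9.6, 89.3], 233), (279, [581.9, 16.0, 102.1], 220), (292, [591.8, 15.6, 88.9], 233)]
210 [(265, [575.8, 2.6, 89.4], 235), (279, [582.0, 15.6, 124.6], 198), (292, [594.2, 8.8, 89.5], 235)]
220 [(265, [578.0, -3.9, 91.4], 235), (279, [584.0, 9.7, 124.9], 199), (292, [596.8, 1.5, 88.7], 237)]
230 [(265, [580.5, -11.8, 89.5], 239), (279, [586.0, 3.7, 125.1], 201), (292, [599.2, -5.6, 89.2], 239)]
236 [(265, [581.9, -16.1, 89.8], 240), (279, [587.4, -0.5, 123.8], 203), (292, [600.5, -9.6, 90.6], 239)]
240 [(265, [578.6, 0.6, 140.4], 186), (279, [586.8, 1.3, 135.3], 192), (292, [601.8, -13.0, 89.4], 241)]
245 [(265, [578.9, 0.7, 147.6], 179), (279, [586.6, 1.8, 144.2], 183), (292, [593.1, 5.0, 146.7], 180)]
250 [(265, [579.0, 1.1, 155.2], 172), (279, [586.7, 1.4, 150.4], 177), (292, [592.7, 5.1, 154.1], 173)]
255 [(265, [579.4, 0.4, 159.9], 168), (279, [586.5, 2.0, 158.2], 170), (292, [592.6, 4.8, 159.9], 168)]
260 [(265, [579.6, 0.9, 166.8], 161), (279, [586.6, 1.6, 163.5], 165), (292, [592.0, 5.5, 167.6], 160)]
280 [(265, [580.4, 0.8, 186.2], 142), (279, [586.4, 2.0, 184.7], 144), (292, [591.4, 4.9, 186.8], 142)]
```

Run:
```python
from h import *
d=np.load("pics/scene3.npy"); P=cloud("scene",d)
for v in range(176,216,3):
    print(v,[(u,P[v,u].round(0).astype(int).tolist()) for u in range(256,296,5)])
p=cv2.imread("pics/scene3.png");cv2.imwrite("pics/s3d.png",cv2.resize(p[170:240,235:315],None,fx=8,fy=8,interpolation=cv2.INTER_CUBIC))
```

```text
176 [(256, [618, -19, 253]), (261, [635, -9, 275]), (266, [608, 1, 234]), (271, [452, 20, 2]), (276, [450, 34, -4]), (281, [642, 29, 277]), (286, [641, 39, 274]), (291, [457, 75, -2])]
179 [(256, [623, -20, 249]), (261, [642, -10, 275]), (266, [599, 1, 210]), (271, [644, 10, 274]), (276, [645, 19, 274]), (281, [647, 29, 275]), (286, [648, 38, 274]), (291, [1098, -14, 955])]
182 [(256, [631, -20, 251]), (261, [648, -10, 275]), (266, [649, -1, 274]), (271, [652, 9, 276]), (276, [652, 18, 274]), (281, [654, 28, 275]), (286, [655, 38, 274]), (291, [656, 47, 275])]
185 [(256, [482, -23, 11]), (261, [655, -11, 274]), (266, [657, -2, 275]), (271, [658, 8, 274]), (276, [659, 18, 275]), (281, [659, 27, 273]), (286, [662, 37, 275]), (291, [663, 46, 274])]
188 [(256, [492, -24, 12]), (261, [663, -12, 277]), (266, [663, -2, 274]), (271, [668, 7, 279]), (276, [666, 17, 275]), (281, [669, 26, 277]), (286, [666, 36, 271]), (291, [660, 47, 260])]
191 [(256, [544, -24, 80]), (261, [670, -12, 276]), (266, [671, -3, 276]), (271, [671, 6, 274]), (276, [673, 16, 275]), (281, [670, 26, 268]), (286, [665, 
[... 803 characters left out ...]
, (261, [598, -16, 96]), (266, [595, -4, 88]), (271, [596, 7, 88]), (276, [594, 20, 81]), (281, [597, 31, 84]), (286, [557, 48, 11]), (291, [557, 61, 9])]
209 [(256, [598, -29, 84]), (261, [601, -17, 88]), (266, [604, -5, 90]), (271, [605, 7, 89]), (276, [601, 19, 80]), (281, [604, 30, 81]), (286, [565, 47, 11]), (291, [568, 60, 11])]
212 [(256, [604, -30, 82]), (261, [607, -18, 85]), (266, [609, -6, 84]), (271, [610, 6, 83]), (276, [610, 18, 82]), (281, [611, 29, 80]), (286, [574, 46, 11]), (291, [576, 58, 10])]
215 [(256, [613, -30, 82]), (261, [613, -19, 80]), (266, [615, -7, 81]), (271, [618, 5, 84]), (276, [619, 17, 82]), (281, [617, 29, 76]), (286, [599, 43, 39]), (291, [599, 55, 37])]
```

View pics/s3d.png

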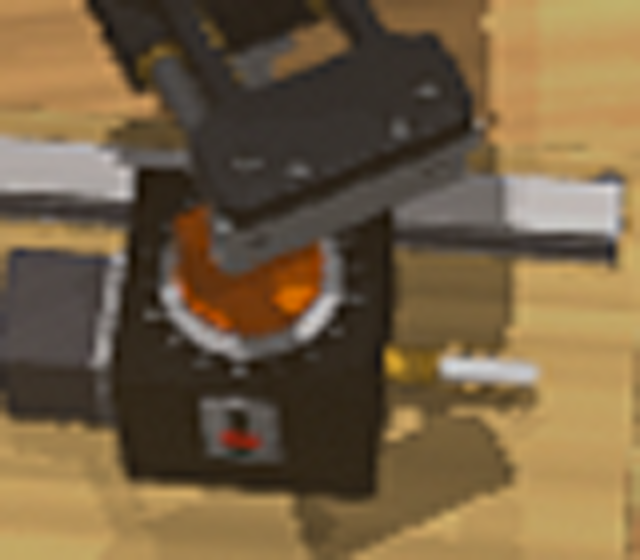

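```bash
python3 - <<'E'
from h import *
d=np.load("pics/scene0.npy"); P=cloud("scene",d)
for v in range(0,46,3): print(v,[(u,P[v,u].round(0).astype(int).tolist()) for u in (422,426,430,460,463,466,470)])
# wrist at start & w1: finger tips
for f in("wrist0","w1"):
    d=np.load(f"pics/{f}.npy")
    for v in (232,236,240,244,250,260): print(f,v,d[v,[185,190,195,198,360,364,368]].round(0))
E
python3 -c "
import cv2;p=cv2.imread('pics/scene0.png');cv2.imwrite('pics/s0c.png',cv2.resize(p[0:60,400:510],None,fx=7,fy=7))"
```

```text
0 [(422, [207, 428, 322]), (426, [213, 435, 325]), (430, [216, 444, 326]), (460, [-226, 788, 1]), (463, [-545, 996, -231]), (466, [-524, 997, -217]), (470, [-491, 996, -195])]
3 [(422, [-231, 648, -2]), (426, [214, 437, 318]), (430, [217, 445, 319]), (460, [-214, 785, -3]), (463, [-206, 792, 1]), (466, [-516, 998, -227]), (470, [1098, -14, 955])]
6 [(422, [-218, 645, -4]), (426, [215, 439, 310]), (430, [220, 447, 313]), (460, [237, 514, 317]), (463, [239, 520, 318]), (466, [241, 527, 319]), (470, [245, 535, 321])]
9 [(422, [-199, 639, -2]), (426, [193, 452, 286]), (430, [-192, 666, 0]), (460, [-177, 771, 0]), (463, [-175, 782, 0]), (466, [244, 528, 313]), (470, [248, 536, 315])]
12 [(422, [-179, 632, 0]), (426, [192, 455, 276]), (430, [-177, 661, -1]), (460, [-161, 766, -1]), (463, [-157, 775, 1]), (466, [-159, 788, -2]), (470, [230, 551, 293])]
15 [(422, [-165, 628, -1]), (426, [195, 456, 270]), (430, [-158, 655, 0]), (460, [-147, 762, -2]), (463, [-147, 773, -4]), (466, [-145, 784, -4]), (470, [233, 552, 287])]
18 [(422, [193, 449, 260]), (426, [197, 458, 262]), (430, [-143, 651, 0
[... 1429 characters left out ...]
(422, [-10, 582, -1]), (426, [-7, 595, 0]), (430, [-5, 608, 1]), (460, [8, 708, -1]), (463, [9, 717, -1]), (466, [14, 725, 2]), (470, [15, 739, 1])]
wrist0 232 [408. 409. 408. 409. 409. 409. 408.]
wrist0 236 [409. 410. 409. 412. 410. 411. 410.]
wrist0 240 [186. 187. 191. 411. 191. 187. 186.]
wrist0 244 [182. 182. 186. 413. 187. 184. 180.]
wrist0 250 [173. 178. 185. 194. 187. 178. 175.]
wrist0 260 [166. 176. 187. 194. 187. 177. 170.]
w1 232 [439. 435. 439. 437. 451. 450. 451.]
w1 236 [439. 441. 440. 419. 454. 452. 453.]
w1 240 [187. 186. 190. 420. 190. 186. 188.]
w1 244 [182.   0. 186. 421. 187. 183. 180.]
w1 250 [173. 176. 187. 195. 186. 178. 175.]
w1 260 [166. 175. 187. 194. 186. 177. 169.]
```

View pics/s0c.png

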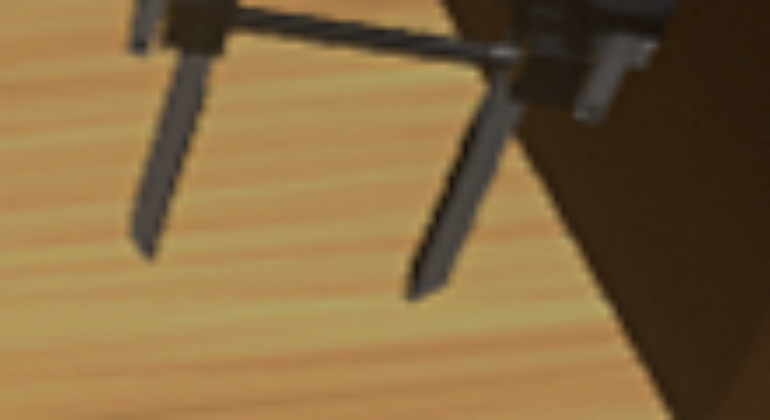

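Four readings agree that the real fingertips are about 43 mm above the reported TCP:
- wrist depth: tips at z≈139
- finger spacing: consistent with a depth of about 184
- scene depth at the start: tips at z≈213, reported as 166
- gripper body underside: about 44 mm too high

The fingers therefore closed above the bar without touching it. I'll open half way and descend in steps, watching the force.

```bash
python3 -m inch '{"grip":[0,0,0,0,0,0,0],"travel":[[0,0,0],[0,0,0],[0,0,0],[0,0,0],[0,0,0],[0,0,0],[0,0,0]],"turn":[[0,0,0],[0,0,0],[0,0,0],[0,0,0],[0,0,0],[0,0,0],[0,0,0]]}' 40
python3 st.py
python3 - <<'E'
from h import *
p,d=manip.camera("wrist"); cv2.imwrite("pics/w4.png",p[:,:,::-1])
E
```

```text
clock: 5.1
eef_pos: [587.7, -5.8, 96.0]
eef_rot: [-3.14, -0.0, 1.895]
wrist_force: [-0.4, -0.0, 0.9]
finger_gap: 46.9
t 5.1 p [587.72  -5.76  95.99] yaw 108.56 F [-0.4 -0.   0.9] M [-0.093  0.041 -0.008] tau6 -0.0 j6 -0.395 gap 46.9
```

View pics/w4.png

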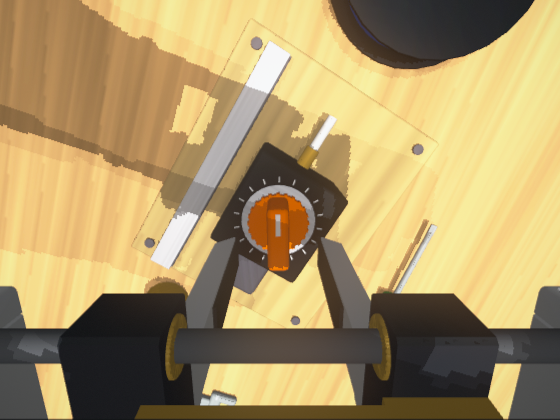

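The half-open tips at (236,240) and (320,240) are symmetric about the bar at x≈278. I'll descend.

```bash
python3 -m inch '{"grip":[0,0,0,0],"travel":[[0,0.1,-1],[0,0.1,-2],[0,0.1,-3],[0,0.1,-3]],"turn":[[0,0,0],[0,0,0],[0,0,0],[0,0,0]]}' 40
python3 st.py
python3 -m inch '{"grip":[0,0,0],"travel":[[0,0,-0.6],[0,0,-1.1],[0,0,-1.1]],"turn":[[0,0,0],[0,0,0],[0,0,0]]}' 40
python3 st.py
python3 - <<'E'
from h import *
p,d=manip.camera("wrist"); cv2.imwrite("pics/w5.png",p[:,:,::-1]); P=cloud("wrist",d)
for v in (225,232,236,240,244,248,256): print(v,[(u,P[v,u].round(1).tolist()) for u in(225,230,235,322,327,332)])
E
```

```text
clock: 5.65
eef_pos: [587.2, -4.7, 64.9]
eef_rot: [-3.138, -0.001, 1.895]
wrist_force: [0.2, 0.5, -0.3]
finger_gap: 46.9
t 5.65 p [587.19  -4.73  64.87] yaw 108.56 F [ 0.2  0.5 -0.3] M [-0.056  0.049  0.005] tau6 0.0 j6 -0.394 gap 46.91
clock: 6.02
eef_pos: [587.0, -4.7, 53.5]
eef_rot: [-3.137, -0.001, 1.895]
wrist_force: [-0.2, 0.5, 0.3]
finger_gap: 47.3
t 6.025 p [586.98  -4.73  53.46] yaw 108.56 F [-0.2  0.5  0.3] M [-0.003  0.034 -0.027] tau6 -0.0 j6 -0.394 gap 47.34
225 [(225, [553.1, -3.3, 81.6]), (230, [556.0, -2.4, 81.3]), (235, [558.9, -1.2, 82.0]), (322, [609.4, 16.0, 82.6]), (327, [612.5, 16.8, 82.0]), (332, [615.3, 17.9, 82.3])]
232 [(225, [554.3, -7.8, 81.3]), (230, [557.3, -6.5, 82.0]), (235, [560.3, -5.3, 82.6]), (322, [611.3, 11.4, 81.5]), (327, [613.9, 12.8, 82.6]), (332, [616.9, 13.7, 82.3])]
236 [(225, [555.1, -10.3, 81.5]), (230, [558.0, -9.2, 81.7]), (235, [561.0, -7.7, 83.0]), (322, [612.1, 9.1, 81.8]), (327, [614.9, 10.2, 82.4]), (332, [618.0, 11.1, 81.9])]
240 [(225, [556.6, -5.1, 99.3]), (230, [559.2, -5.1, 97.3]), (235, [561.9, -5.3, 94.6]), (322, [608.9, 11.9, 97.8]), (327, [611.3, 13.2, 99.0]), (332, [614.3, 13.7, 97.9])]
244 [(225, [557.4, -5.3, 104.2]), (230, [560.0, -4.0, 105.1]), (235, [562.6, -4.9, 101.0]), (322, [609.0, 10.6, 100.8]), (327, [610.7, 12.6, 104.1]), (332, [613.5, 13.4, 103.7])]
248 [(225, [558.2, -5.5, 108.7]), (230, [560.8, -4.1, 109.9]), (235, [563.3, -6.3, 103.2]), (322, [608.0, 10.7, 107.5]), (327, [609.9, 12.4, 109.8]), (332, [612.1, 13.7, 111.0])]
256 [(225, [559.8, -4.1, 120.8]), (230, [562.1, -5.3, 116.6]), (235, [564.7, -9.5, 106.2]), (322, [608.2, 8.4, 112.9]), (327, [608.6, 11.9, 119.8]), (332, [611.2, 12.4, 119.2])]
```

View pics/w5.png

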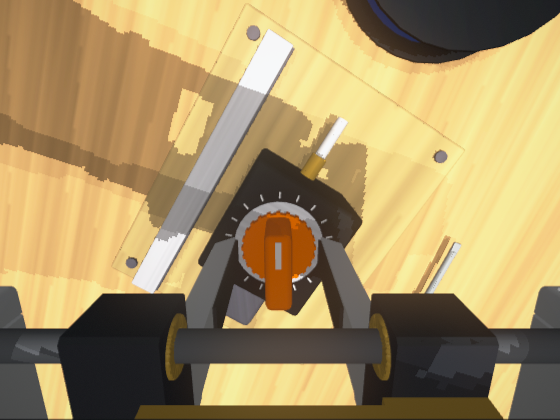

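The tips are now at z≈96–98, on either side of the bar, and their midpoint is about (588,−3.6), on the dial axis. Closing.

```bash
python3 -m inch '{"grip":[-1,-1,-1,-1,-1,-1,-1],"travel":[[0,0,0],[0,0,0],[0,0,0],[0,0,0],[0,0,0],[0,0,0],[0,0,0]],"turn":[[0,0,0],[0,0,0],[0,0,0],[0,0,0],[0,0,0],[0,0,0],[0,0,0]]}' 40
python3 st.py;python3 -m inch '{"grip":[-1,-1],"travel":[[0,0,0],[0,0,0]],"turn":[[0,0,0],[0,0,0]]}' 40
python3 st.py
```

```text
clock: 6.95
eef_pos: [587.3, -4.7, 53.8]
eef_rot: [-3.138, -0.001, 1.895]
wrist_force: [1.8, 0.6, -1.2]
finger_gap: 13.5
t 6.95 p [587.33  -4.67  53.82] yaw 108.56 F [ 1.8  0.6 -1.2] M [ 0.192 -0.66   0.169] tau6 0.088 j6 -0.394 gap 13.54
clock: 7.2
eef_pos: [587.4, -4.7, 53.9]
eef_rot: [-3.138, -0.001, 1.895]
wrist_force: [1.5, 0.7, -0.6]
finger_gap: 13.7
t 7.2 p [587.36  -4.67  53.86] yaw 108.56 F [ 1.5  0.7 -0.6] M [ 0.108 -0.52   0.087] tau6 0.074 j6 -0.394 gap 13.73
```

Gripped, with a gap of 13.7 mm. I'll turn clockwise in small steps and watch Mz and tau6.

```bash
for i in 1; do python3 -m inch '{"grip":[-1,-1],"travel":[[0,0,0],[0,0,0]],"turn":[[0,0,-5],[0,0,-5]]}' >/dev/null; python3 st.py; python3 -m inch '{"grip":[-1,-1],"travel":[[0,0,0],[0,0,0]],"turn":[[0,0,-5],[0,0,-5]]}'>/dev/null; python3 st.py;  python3 -m inch '{"grip":[-1,-1],"travel":[[0,0,0],[0,0,0]],"turn":[[0,0,-5],[0,0,-5]]}'>/dev/null; python3 st.py;  python3 -m inch '{"grip":[-1,-1],"travel":[[0,0,0],[0,0,0]],"turn":[[0,0,-5],[0,0,-5]]}'>/dev/null; python3 st.py; done
```

```text
t 7.45 p [587.27  -4.71  53.84] yaw 103.59 F [0.9 0.8 1. ] M [ 0.14  -0.305  0.059] tau6 1.017 j6 -0.307 gap 13.62
t 7.7 p [587.21  -4.7   53.87] yaw 98.7 F [0.5 0.8 0.6] M [ 0.105 -0.22   0.03 ] tau6 0.907 j6 -0.222 gap 13.85
t 7.95 p [587.11  -4.7   53.84] yaw 93.86 F [ 0.9  1.7 -0.2] M [ 0.005 -0.152 -0.118] tau6 0.794 j6 -0.138 gap 13.67
t 8.2 p [587.03  -4.68  53.83] yaw 89.06 F [-0.4  1.6  0.2] M [ 0.152 -0.066 -0.025] tau6 0.841 j6 -0.054 gap 13.74
```

```bash
python3 -m inch '{"grip":[-1,-1],"travel":[[0,0,0],[0,0,0]],"turn":[[0,0,-2.8],[0,0,-2.8]]}' >/dev/null; python3 st.py; python3 -m inch '{"grip":[-1,-1],"travel":[[0,0,0],[0,0,0]],"turn":[[0,0,-2.5],[0,0,-2.5]]}'>/dev/null; python3 st.py
```

```text
t 8.45 p [586.98  -4.67  53.82] yaw 86.46 F [0.7 0.3 0.8] M [ 0.184 -0.107  0.154] tau6 0.59 j6 -0.009 gap 13.71
t 8.7 p [586.94  -4.68  53.83] yaw 84.12 F [-0.6  1.4  0.5] M [ 0.121 -0.166  0.091] tau6 0.493 j6 0.031 gap 13.41
```

Mz fell from 0.15 to 0.09 as the turn went on, so this is an ordinary click and not the stop. Next I'll go through to the following click position and probe again.

```bash
python3 -m inch '{"grip":[-1,-1,-1],"travel":[[0,0,0],[0,0,0],[0,0,0]],"turn":[[0,0,-5],[0,0,-10],[0,0,-15.5]]}' >/dev/null; python3 st.py; python3 -m inch '{"grip":[-1,-1],"travel":[[0,0,0],[0,0,0]],"turn":[[0,0,-2.5],[0,0,-2.5]]}'>/dev/null; python3 st.py
```

```text
t 9.075 p [586.71  -4.56  53.83] yaw 68.62 F [-2.5  1.9  1.5] M [0.229 0.315 0.007] tau6 -1.713 j6 0.301 gap 13.93
t 9.325 p [586.68  -4.53  53.82] yaw 66.27 F [-1.5  0.5  0.4] M [ 0.158 -0.027  0.182] tau6 0.627 j6 0.342 gap 13.74
```

```bash
python3 -m inch '{"grip":[-1,-1],"travel":[[0,0,0],[0,0,0]],"turn":[[0,0,-2.5],[0,0,-2.5]]}'>/dev/null; python3 st.py
```

```text
t 9.575 p [586.62  -4.53  53.81] yaw 63.9 F [-0.5 -0.3  1. ] M [ 0.138 -0.038  0.078] tau6 0.511 j6 0.383 gap 13.63
```

At 63.9° Mz is 0.18 falling to 0.08, so this is another ordinary click. On to the next click position, at about 48.6°.

```bash
python3 -m inch '{"grip":[-1,-1,-1],"travel":[[0,0,0],[0,0,0],[0,0,0]],"turn":[[0,0,-5],[0,0,-10],[0,0,-15.3]]}' >/dev/null; python3 st.py; python3 -m inch '{"grip":[-1,-1],"travel":[[0,0,0],[0,0,0]],"turn":[[0,0,-2.5],[0,0,-2.5]]}'>/dev/null; python3 st.py
```

```text
t 9.95 p [586.43  -4.34  53.82] yaw 48.58 F [-1.5  2.6  1.4] M [0.363 0.242 0.033] tau6 -1.628 j6 0.649 gap 13.9
t 10.2 p [586.42  -4.29  53.83] yaw 46.21 F [-1.7  0.3  2.4] M [0.253 0.024 0.212] tau6 0.635 j6 0.69 gap 13.41
```

```bash
python3 -m inch '{"grip":[-1,-1],"travel":[[0,0,0],[0,0,0]],"turn":[[0,0,-2.5],[0,0,-2.5]]}'>/dev/null; python3 st.py
```

```text
t 10.45 p [586.41  -4.26  53.84] yaw 43.84 F [-1.5  1.8  1.1] M [0.133 0.056 0.097] tau6 0.505 j6 0.732 gap 13.58
```

Still free at 43.8°. The next click position is about 28.6°.

```bash
python3 -m inch '{"grip":[-1,-1,-1],"travel":[[0,0,0],[0,0,0],[0,0,0]],"turn":[[0,0,-5],[0,0,-10],[0,0,-15.2]]}' >/dev/null; python3 st.py; python3 -m inch '{"grip":[-1,-1],"travel":[[0,0,0],[0,0,0]],"turn":[[0,0,-2.5],[0,0,-2.5]]}'>/dev/null; python3 st.py
```

```text
t 10.825 p [586.31  -4.06  53.85] yaw 28.61 F [-0.8  3.3  1.8] M [ 0.446  0.202 -0.007] tau6 -1.591 j6 0.997 gap 13.49
t 11.075 p [586.3   -4.    53.86] yaw 26.24 F [-0.2  2.2  1.9] M [0.222 0.073 0.165] tau6 0.636 j6 1.038 gap 13.8
```

```bash
python3 -m inch '{"grip":[-1,-1],"travel":[[0,0,0],[0,0,0]],"turn":[[0,0,-2.5],[0,0,-2.5]]}'>/dev/null; python3 st.py
```

```text
t 11.325 p [586.25  -3.93  53.82] yaw 23.87 F [-0.9  1.5  0.9] M [0.227 0.065 0.13 ] tau6 0.515 j6 1.079 gap 13.92
```

Free again: four clicks done, and Mz is 0.17 falling to 0.13. The next click position is 8.6°.

```bash
python3 -m inch '{"grip":[-1,-1,-1],"travel":[[0,0,0],[0,0,0],[0,0,0]],"turn":[[0,0,-5],[0,0,-10],[0,0,-15.2]]}' >/dev/null; python3 st.py; python3 -m inch '{"grip":[-1,-1],"travel":[[0,0,0],[0,0,0]],"turn":[[0,0,-2.5],[0,0,-2.5]]}'>/dev/null; python3 st.py
```

```text
t 11.7 p [586.25  -3.69  53.83] yaw 8.63 F [-1.2  3.2  0.2] M [ 0.499  0.106 -0.014] tau6 -1.61 j6 1.345 gap 13.54
t 11.95 p [586.26  -3.64  53.82] yaw 6.27 F [-0.4  2.4 -0.1] M [0.362 0.102 0.15 ] tau6 0.645 j6 1.386 gap 13.71
```

```bash
python3 -m inch '{"grip":[-1,-1],"travel":[[0,0,0],[0,0,0]],"turn":[[0,0,-2.5],[0,0,-2.5]]}'>/dev/null; python3 st.py
```

```text
t 12.2 p [586.26  -3.61  53.82] yaw 3.89 F [-0.6  2.   1.1] M [0.29  0.084 0.081] tau6 0.515 j6 1.428 gap 13.91
```

Five clicks done, still free. The next click position is −11.4°.

```bash
python3 -m inch '{"grip":[-1,-1,-1],"travel":[[0,0,0],[0,0,0],[0,0,0]],"turn":[[0,0,-5],[0,0,-10],[0,0,-15.2]]}' >/dev/null; python3 st.py; python3 -m inch '{"grip":[-1,-1],"travel":[[0,0,0],[0,0,0]],"turn":[[0,0,-2.5],[0,0,-2.5]]}'>/dev/null; python3 st.py
```

```text
t 12.575 p [586.32  -3.39  53.82] yaw -11.35 F [-0.2  4.7  0.2] M [ 0.602 -0.025 -0.032] tau6 -1.628 j6 1.694 gap 14.04
t 12.825 p [586.38  -3.31  53.87] yaw -13.7 F [-0.2  3.5  1.4] M [0.237 0.083 0.296] tau6 0.838 j6 1.735 gap 13.37
```

```bash
python3 -m inch '{"grip":[-1,-1],"travel":[[0,0,0],[0,0,0]],"turn":[[0,0,-2.5],[0,0,-2.5]]}'>/dev/null; python3 st.py
```

```text
t 13.075 p [586.38  -3.25  53.82] yaw -16.05 F [0.7 3.8 0.8] M [0.136 0.135 0.485] tau6 0.873 j6 1.776 gap 13.78
```

The stop is clear: Mz rose 0.30 → 0.485 N m instead of falling, and tau6 agrees. The dial is 0.08 rad past the last click position (−11.4°), so it's well on the stop and under the overload limit. Now back four clicks to yaw 68.6°.

```bash
python3 -m inch '{"grip":[-1,-1,-1,-1,-1,-1],"travel":[[0,0,0],[0,0,0],[0,0,0],[0,0,0],[0,0,0],[0,0,0]],"turn":[[0,0,4.6],[0,0,9.6],[0,0,14.6],[0,0,19.6],[0,0,24.6],[0,0,24.6]]}' >/dev/null; python3 st.py; python3 -m inch '{"grip":[-1,-1],"travel":[[0,0,0],[0,0,0]],"turn":[[0,0,5],[0,0,5]]}'>/dev/null; python3 st.py; python3 -m inch '{"grip":[-1,-1,-1,-1],"travel":[[0,0,0],[0,0,0],[0,0,0],[0,0,0]],"turn":[[0,0,5],[0,0,10],[0,0,15],[0,0,15]]}'>/dev/null; python3 st.py
```

```text
t 13.825 p [586.29  -3.66  53.84] yaw 8.6 F [-1.4 -0.7  0.6] M [-0.422  0.37   0.036] tau6 -0.985 j6 1.345 gap 13.68
t 14.075 p [586.26  -3.75  53.83] yaw 13.51 F [-1.9  0.9  2.1] M [-0.218  0.182 -0.088] tau6 -1.03 j6 1.26 gap 13.9
t 14.575 p [586.29  -3.99  53.85] yaw 28.36 F [-0.8 -1.1  1.3] M [-0.455  0.065  0.048] tau6 -0.894 j6 1.001 gap 13.56
```

Two clicks back, at 28.4°. Two more to go, +40.2° to 68.6°.

```bash
python3 -m inch '{"grip":[-1,-1,-1,-1,-1],"travel":[[0,0,0],[0,0,0],[0,0,0],[0,0,0],[0,0,0]],"turn":[[0,0,5],[0,0,10],[0,0,15],[0,0,20.2],[0,0,20.2]]}' >/dev/null; python3 st.py; python3 -m inch '{"grip":[-1,-1,-1,-1,-1],"travel":[[0,0,0],[0,0,0],[0,0,0],[0,0,0],[0,0,0]],"turn":[[0,0,5],[0,0,10],[0,0,15],[0,0,20.1],[0,0,20.1]]}'>/dev/null; python3 st.py;python3 -m inch '{"grip":[-1,-1],"travel":[[0,0,0],[0,0,0]],"turn":[[0,0,0],[0,0,0]]}'>/dev/null; python3 st.py
```

```text
t 15.2 p [586.43  -4.27  53.85] yaw 48.35 F [-0.6 -3.2  0.8] M [-0.648 -0.214  0.136] tau6 -0.903 j6 0.653 gap 13.88
t 15.825 p [586.66  -4.53  53.85] yaw 68.22 F [ 2.3 -2.9 -0.6] M [-0.698 -0.622  0.124] tau6 -0.839 j6 0.308 gap 13.79
t 16.075 p [586.68  -4.5   53.84] yaw 68.1 F [ 0.9 -2.8 -0.5] M [-0.481 -0.422  0.151] tau6 0.227 j6 0.31 gap 13.65
```

```bash
python3 -m inch '{"grip":[-1,-1],"travel":[[0,0,0],[0,0,0]],"turn":[[0,0,0.6],[0,0,0.6]]}'>/dev/null; python3 st.py; python3 -m inch '{"grip":[0,0,0,0,0,0],"travel":[[0,0,0],[0,0,0],[0,0,0],[0,0,0],[0,0,0],[0,0,0]],"turn":[[0,0,0],[0,0,0],[0,0,0],[0,0,0],[0,0,0],[0,0,0]]}'>/dev/null; python3 st.py
python3 - <<'E'
from h import *
p,d=manip.camera("wrist"); cv2.imwrite("pics/w6.png",p[:,:,::-1])
E
```

```text
t 16.325 p [586.69  -4.53  53.88] yaw 68.68 F [ 0.1 -2.1 -0.5] M [-0.525 -0.363  0.063] tau6 -0.025 j6 0.3 gap 13.73
t 17.075 p [586.68  -4.52  53.86] yaw 68.68 F [-0.3  0.7  0.1] M [-0.076  0.034  0.022] tau6 -0.0 j6 0.3 gap 47.2
```

View pics/w6.png

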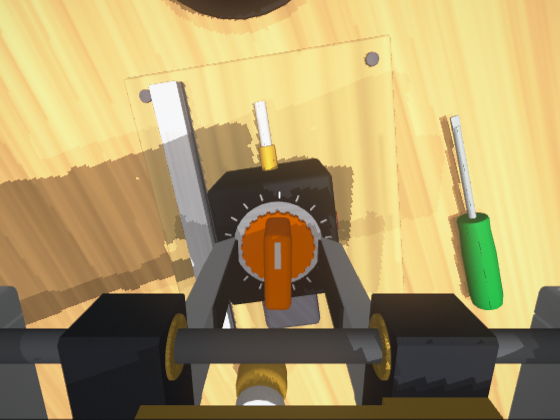

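The fingers are open and clear of the bar, which still lies vertical in the picture at x≈278, so it turned with the tool. I'll lift straight up and measure the final angle.

```bash
python3 -m inch '{"grip":[0,0,0,0,0],"travel":[[0,0,3],[0,0,7],[0,0,11],[0,0,15.2],[0,0,15.2]],"turn":[[0,0,0],[0,0,0],[0,0,0],[0,0,0],[0,0,0]]}'>/dev/null; python3 st.py
python3 - <<'E'
from h import *
c=manip.calibration("wrist");p,d=manip.camera("wrist");P=cloud("wrist",d,c); h=P[...,2]
cv2.imwrite("pics/w7.png",p[:,:,::-1])
k=(h>119)&(h<129)&(np.hypot(P[...,0]-587.7,P[...,1]+3.8)<26)
Q=P[k]; print(k.sum(),cv2.minAreaRect(Q[:,:2].astype(np.float32)))
w,V=np.linalg.eigh(np.cov(Q[:,:2].T)); print(np.degrees(np.arctan2(V[1,1],V[0,1])))
p,d=manip.camera("scene");cv2.imwrite("pics/scene7.png",p[:,:,::-1])
E
```

```text
t 17.75 p [587.87  -4.6  209.21] yaw 68.68 F [-0.4 -0.2 -0.1] M [-0.054  0.059 -0.006] tau6 0.0 j6 0.301 gap 46.85
585 ((587.6964721679688, -3.234935760498047), (41.396663665771484, 13.380715370178223), 68.87054443359375)
68.98124835768358
```

View pics/w7.png

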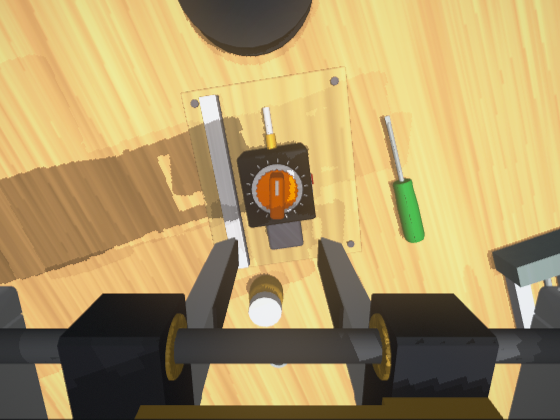

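View pics/scene7.png

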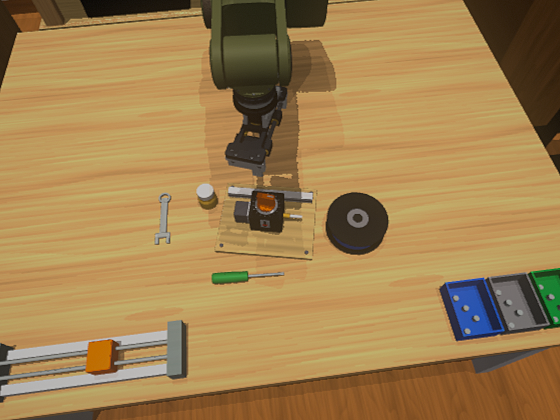

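After the lift the bar is at 68.9°, where 68.6° was expected. The scene view shows the spool (357,222), jar (206,196), driver (247,276) and spanner (164,218) all where they were. Handing in.

```bash
python3 -c "
from cell import manip
print(manip.sign_off())"
```

```text
the job is handed in; nothing more can be done
None
```

The dial is set: I turned it clockwise six clicks to its stop, turned it back four clicks, let go, and handed the job in at about 18 s.

- **Stop:** at ordinary clicks the wrist torque was at most about 0.21 N m and fell off as the dial turned. At the stop it climbed to 0.49 N m, about 0.08 rad past the last click position, so the dial was well on the stop and under the 0.6 N m overload.
- **Final position:** with the gripper lifted clear, the camera puts the bar at 68.9°, where four clicks back from the last click should be 68.6°. The difference is well within one 20° click.
- **Surroundings:** the spool, jar, screwdriver and spanner look unmoved in the scene picture. The robot is clear of everything, with no force at the wrist.
- **What disagreed:** the real fingertips sit about 43 mm above the reported TCP. My first grasp therefore closed in the air above the bar without touching it. I found this from the depth images and regrasped 42 mm lower.
- **Not checked:** I did not read the gauge pointer, as its motion is too fine to count clicks by.

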